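Weigh the paperweight for posting on a two-pan balance

ROBOT

A 7-joint arm with a two-finger parallel gripper is mounted at the origin on the work surface. World frame = base frame: x ahead of the robot, y to its left, z up, the work surface at z = 0. Lengths are in m, angles in rad, forces in N, time in s.
With the tool pointing down it reaches from about 0.4 to 0.9 m from the base axis. Payload 5.5 kg.
Tool frame: the origin (TCP) lies between the finger pads; the fingertips stand 17 mm ahead of it and the grasp point (between the pads) lies 2 mm behind it (env.tips_ahead is the z of the fingertips in the tool frame, in m); z points along the fingers, y is the line along which they close (so a half turn about z gives the same grasp; the last joint's range is limited). The gripper opens to 92 mm and grips with 3 to 60 N. Pads are 19 mm wide; open, the fingers measure 130 mm over their backs; the gripper's body (75 mm by 190 mm) begins 47 mm behind the grasp point.
Start: joints at [-0.886, 0.501, -0.427, 1.55, 0.221, 1.138, -0.21], TCP at [0.266, 0.593, 0.218] pointing down, gripper open.
Joint ranges: [-2.88, 2.88], [-0.31, 2.03], [-1.54, 1.56], [0.2, 2.42], [-1.41, 4.55], [0.19, 2.02], [-2.57, 2.57]. Speed limits (rad/s): [2.57, 2.57, 3.14, 3.14, 3.14, 3.14, 3.14].

INTERFACE

Orientations are given as a rotation vector (axis times angle).
In Python, from workcell import env gives the robot as it stands. The module is installed in compiled form; this text tells all that it offers.
- The arm moves only by the tool jog_arm, never from a script. Its argument "steps" is a list of rows, each a list of 4 numbers: the shift along the tool's x, y, z in mm, then the turn about the tool's z in rad. A call has 1 to 8 rows; each row is the pose to reach, as a shift and turn from the pose commanded when the call began, along the tool's axes at that moment; what a row does not reach only later rows make up. A row lasts 1/10 s, in which the tool goes at most 50 mm and 8.59 degrees, less where a joint would pass 70% of its speed; a pose out of reach is approached as far as the arm can. A call with a gripper value outside its range is refused whole. "gripper" is the opening in per cent of the stroke, from 0 (shut) to 100 (fully open), set as the call begins (left out, the last holds). The fingers move at their own pace and stop on an object; "force" is the grip in N (left out, the last holds). Time passes only in rows, so rows that repeat a pose let the fingers close. It gives the time, the measured TCP pose, the force, the opening and the grip force at its end, in the units of the state.
- env.state(): the state, without advancing time (a new reading comes with each control period).
- env.capture(name): name is "scene" or "side" or "wrist"; returns the picture (480x640x3 uint8, blue, green, red); there is no depth.
- env.get_calibration(name): a dict with "K" (3x3 intrinsics, pixels), "dist_coeffs" ([k1, k2, p1, p2, k3] as OpenCV has them; the pictures are not rectified), "cam_to_world" (4x4, takes a point from camera to world coordinates); the wrist camera has in their place "tool_from_camera" (4x4, takes a point from camera to tool coordinates, whose origin is the TCP and whose axes are the flange's). Camera axes: x right, y up, looking along -z (the intrinsics and any distortion apply to the point x, -y, -z); pixel columns grow to the right and rows downward; lengths in m; the calibration is good to about 2 mm. A picture is of the moment at which its call begins: read the wrist's pose just before it. get_calibration takes no time and is no camera call.
- env.sign_off(): hands the job in; it is judged then, once.
The state is a dict: "clock": time; "joint_positions": joint angles; "dq": joint speeds; "effort": joint torques, N m; "ee_pos": TCP position; "tool_rot": TCP orientation; "contact_force": force on the tool from outside, world axes, zero at the start; "moment": the same for the moment, N m; "opening": finger opening in m; "finger_force": force on a finger pad.
Only numpy, scipy, OpenCV 4.12 (cv2) and the standard library are available. Lean on these libraries where they do the work, as an engineer would, in place of code of your own. Each camera call takes 0.05 s, during which the arm holds its last target. There are 200 camera calls.

TASK

Weigh the glass paperweight that stands on the brown mailer. First set the loose bowl home and level in the empty cradle of the green balance, then stand that paperweight gently in the bowl, and stand brass weights gently on the round plate until the beam comes to rest level. Leave it so, with everything let go, and do not disturb the other paperweight, the pencil cup, the sharpener or the pen block.

Things in the scene. Friction and masses are not known exactly. Their poses are not given: they have to be found in the camera images.
- balance: Fixed green two-pan counter balance, 200 mm long base along its y axis, 130 mm deep, housing 110 mm high; origin under the middle of its base on the desk, z up. The bowl's cradle stands at its +y end, the weight plate at its -y end, each 140 mm from the middle. Both pans stay level as the beam tilts; the place of a load on its pan does not matter.
- beam (a joint): Tilt of the balance's twin aluminium beam, rad. 0 is level; positive: cradle side up, plate side down; negative: cradle side down. Stops at -0.2 and +0.2 (pans 28 mm up or down). Damped; between the stops the lean is proportional to the difference of the loads, 0.075 rad for each 100 g (so about 265 g reaches a stop), and settles in about 1 s. With the bowl in the cradle and nothing loaded it is level; with the bowl off, the plate side hangs down.
- cradle_seat (a point): Centre of the upper edge of the green cradle ring (moves up and down with the pan; 157 mm above the desk when level). The ring is a conical collar 16 mm high, inner radius 66 mm at its top edge, outer radius 71 mm, the same taper as the bowl, open in the middle on three arms. The bowl put in from above centres itself when let go within about 8 mm.
- plate_top (a point): Centre of the upper face of the round aluminium weight plate (moves with the pan; 141 mm above the desk when level); flat to radius 62 mm, with a rim 4 mm high.
- bowl_mid (a point): Loose aluminium goods bowl, 120 g, 55 mm high, conical: outer radius 50 mm at the foot, 78 mm at the rim, wall 4 mm, floor 5 mm thick; a flat collar of 72 mm radius runs round it, its lower face 29 mm above the underside. Point on its axis, half-way up (27.5 mm above its underside); z up, the lugs along its y axis. Fully home in the cradle the collar lies on the ring's upper edge, this point about 1 mm below cradle_seat.
- lug_a (a point): Outer part of the black grip lug on the bowl's +y side, where to hold it: 104 mm from the bowl's axis and 43 mm above its underside. The lug is an upright block 14 mm thick (along the bowl's x), reaching 75 to 119 mm out from the axis, 24 mm high (31 to 55 mm above the underside); the bowl's rim is 26 mm inward of this point.
- lug_b (a point): The same lug on the bowl's -y side.
- mailer: Flat brown card mailer lying on the desk, 125 x 175 mm, 1 mm thick, fixed; origin at its middle. One paperweight stands near its middle: that one is to be weighed.
- green_mid (a point): Green glass paperweight, upright round, 66 mm diameter, 82 mm high, straight sides up to 59 mm, domed above; point at its centre (41 mm above its underside). Mass not marked; matches the sum of two of the brass weights within 15 g.
- amber_mid (a point): Amber glass paperweight, upright round, 56 mm diameter, 66 mm high, straight sides up to 47 mm, domed above; point at its centre (33 mm above its underside). Mass not marked; matches the sum of two of the brass weights within 15 g. One of the two paperweights stands on the mailer, the other in the row at the back, to be left alone.
- w500_mid (a point): Brass weight of 500 g: cylinder 42 mm diameter, 42 mm high, with a neck and knob (26 mm diameter) on top, 68 mm high in all; point at its centre, 34 mm above its underside. Stands upright on the desk.
- w200a_mid (a point): Brass weight of 200 g: cylinder 30 mm diameter, 32 mm high, with a neck and knob (20 mm diameter) on top, 60 mm high in all; point at its centre, 30 mm above its underside. Stands upright on the desk.
- w200b_mid (a point): A second, identical 200 g weight.
- pencil_cup: Grey aluminium pencil cup with pencils, 80 mm diameter, 100 mm high, pencils to 180 mm; origin at its underside. In the back row; leave alone.
- sharpener: Red plastic pencil sharpener with twist cap, 53 mm diameter, 68 mm high; origin at its underside. In the back row; leave alone.
- pen_block: Wooden block with pens standing in it, 60 x 130 x 55 mm, pens to 135 mm; origin at its underside. In the back row; leave alone.
Mind the look-alikes: they are no part of the job. What is shaped like the part that bears w500_mid but pink is not meant.

How it is judged:
By the outcome, as a careful person would: the job done as asked, in the order asked, and still so for the second after the job is handed in, with the robot touching nothing.
It also fails if it takes over 72 s, if anything falls off the work surface, if the arm or the gripper's body presses on something with over 40 N, if the wrist force passes 120 N, or if a joint passes its speed limit or range.

## Working session

There is one attempt and no reset: what is moved stays moved. The work goes in short steps, Python scripts to look and compute and a tool call to move; the robot and the scene stay as the last step left them, time stands still between calls to the robot, and variables do not carry over. Pictures are saved under pics/ and viewed, at most 10 in all, crops included, and the job is handed in when it is done.

Besides the shell and the picture viewer there is one more tool, called after "Request:" as name(argument=value, ...), one argument or row to a line, values as JSON. jog_arm: Moves the arm, as the interface text tells. Its arguments: {"type":"object","properties":{"steps":{"type":"array","items":{"type":"array","items":{"type":"number"}}},"gripper":{"type":"number"},"force":{"type":"number"}},"required":["steps"]}

```bash
mkdir -p pics; cat > h.py <<'E'
import numpy as np, cv2
from workcell import env
from scipy.spatial.transform import Rotation as R
def cam(n):
    c=env.get_calibration(n); K=np.array(c["K"],float); d=np.array(c["dist_coeffs"],float)
    if "cam_to_world" in c: T=np.array(c["cam_to_world"])
    else:
        s=env.state(); W=np.eye(4); W[:3,:3]=R.from_rotvec(s["tool_rot"]).as_matrix(); W[:3,3]=s["ee_pos"]
        T=W@np.array(c["tool_from_camera"])
    return K,d,T
def ray(C,uv):
    K,d,T=C; p=cv2.undistortPoints(np.array(uv,float).reshape(1,1,2),K,d)[0,0]
    v=T[:3,:3]@np.array([p[0],-p[1],-1]); return T[:3,3],v
def onz(C,uv,z):
    o,v=ray(C,uv); return o+v*(z-o[2])/v[2]
def proj(C,P):
    K,d,T=C; q=(np.array(P)-T[:3,3])@T[:3,:3]; q=q*[1,-1,-1]
    return cv2.projectPoints(q.reshape(1,1,3),np.zeros(3),np.zeros(3),K,d)[0].ravel()
def tri(C1,u1,C2,u2):
    A=np.zeros((3,3));b=np.zeros(3)
    for C,u in((C1,u1),(C2,u2)):
        o,v=ray(C,u);v=v/np.linalg.norm(v);M=np.eye(3)-np.outer(v,v);A+=M;b+=M@o
    return np.linalg.solve(A,b)
def totool(P):
    s=env.state(); return R.from_rotvec(s["tool_rot"]).as_matrix().T@(np.array(P)-s["ee_pos"])*1000
E
python3 - <<'E'
from h import *
for n in("scene","side"):
    C=cam(n); im=env.capture(n); np.save(f"pics/{n}0.npy",im); cv2.imwrite(f"pics/{n}0.png",im)
    print(n,C[2].round(3).tolist(),C[0].round(0).tolist())
s=env.state();print(s["clock"],s["ee_pos"],s["tool_rot"],R.from_rotvec(s["tool_rot"]).as_matrix().round(3).tolist())
E
```

```text
scene [[0.792, -0.438, 0.424, 1.107], [0.61, 0.566, -0.555, -0.627], [0.003, 0.699, 0.716, 1.031], [0.0, 0.0, 0.0, 1.0]] [[621.0, 0.0, 313.0], [0.0, 621.0, 244.0], [0.0, 0.0, 1.0]]
side [[0.872, 0.331, -0.36, 0.135], [-0.489, 0.62, -0.613, -0.674], [0.02, 0.711, 0.703, 0.973], [0.0, 0.0, 0.0, 1.0]] [[454.0, 0.0, 321.0], [0.0, 454.0, 239.0], [0.0, 0.0, 1.0]]
0.1 [0.26586414 0.59241233 0.21667262] [-6.57491556e-01 -3.07155694e+00  2.71512903e-03] [[-0.912, 0.409, -0.001], [0.409, 0.912, -0.002], [0.0, -0.002, -1.0]]
```

View pics/scene0.png

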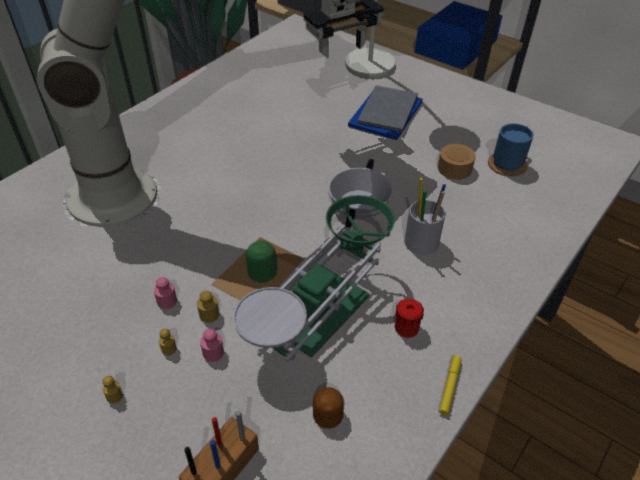

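View pics/side0.png

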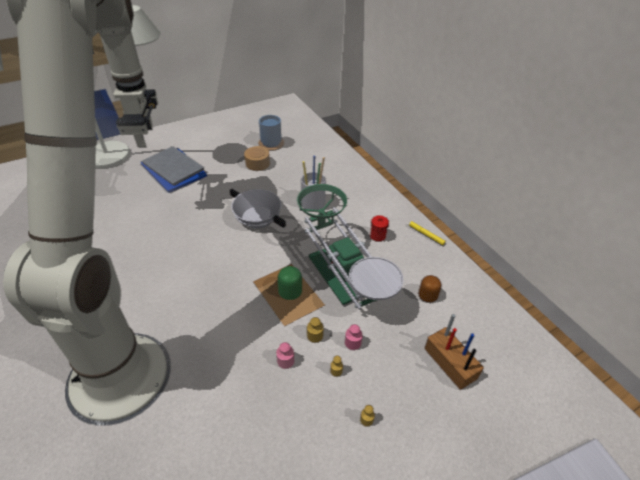

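Scene view: the green paperweight (262,260) stands on the mailer, so that is the one to weigh, and the amber one (328,407) is in the back row. There are three brass weights: a large one at (208,307) and small ones at (168,342) and (112,390). The pink look-alikes are at (165,293) and (212,345). The bowl is at (360,190), with lugs at (370,168) and (350,215).

```bash
python3 - <<'E'
from h import *
S=np.load("pics/scene0.npy");D=np.load("pics/side0.npy");CS,CD=cam("scene"),cam("side")
def blob(im,uv,r,f):
    x,y=uv;hsv=cv2.cvtColor(im,cv2.COLOR_BGR2HSV).astype(int)
    m=np.zeros(im.shape[:2],np.uint8);m[y-r:y+r,x-r:x+r]=f(hsv)[y-r:y+r,x-r:x+r]
    n,l,st,c=cv2.connectedComponentsWithStats(m); i=1+st[1:,4].argmax(); return st[i],c[i]
brass=lambda h:(h[...,0]>15)&(h[...,0]<32)&(h[...,1]>110)
green=lambda h:(h[...,0]>50)&(h[...,0]<75)&(h[...,1]>110)
dark=lambda h:(h[...,2]<45)
for n,a,b,r,f,zt in(("w500",(208,307),(315,329),20,brass,.034),("w200a",(168,342),(337,365),17,brass,.03),("w200b",(112,390),(368,414),17,brass,.03),("green",(262,260),(289,282),24,green,.042),("lug1",(370,168),(236,193),14,dark,0.043),("lug2",(350,215),(279,222),12,dark,.043)):
    s1,c1=blob(S,a,r,f);s2,c2=blob(D,b,r,f)
    m1=s1[:2]+s1[2:4]/2;m2=s2[:2]+s2[2:4]/2
    print(n,s1,s2,"tri",tri(CS,m1,CD,m2).round(4),"zS",onz(CS,m1,zt).round(4),"zD",onz(CD,m2,zt).round(4))
# plate ellipse & cradle ring
def ell(im,f,uv,r):
    x,y=uv;hsv=cv2.cvtColor(im,cv2.COLOR_BGR2HSV).astype(int);m=np.zeros(im.shape[:2],np.uint8);m[y-r:y+r,x-r:x+r]=f(hsv)[y-r:y+r,x-r:x+r]
    cs=max(cv2.findContours(m,0,2)[0],key=cv2.contourArea);return cv2.fitEllipse(cv2.convexHull(cs))
gr=lambda h:(h[...,0]>60)&(h[...,0]<95)&(h[...,1]>80)
e1=ell(S,gr,(360,215),34);e2=ell(D,gr,(322,200),26);print("ring",e1,e2,tri(CS,e1[0],CD,e2[0]))
for uv in((271,316),):print(tri(CS,uv,CD,(376,278)))
def crop(im,x,y,w,h,k):return cv2.resize(im[y:y+h,x:x+w],None,fx=k,fy=k,interpolation=2)
A=crop(S,80,240,200,180,2);B=crop(S,300,145,110,90,3.63);B=cv2.resize(B,(400,360))
A2=crop(D,225,170,130,90,3);A2=cv2.resize(A2,(400,240));B2=crop(D,260,260,160,180,1);B2=cv2.resize(D[260:430,250:410],(400,240))
cv2.imwrite("pics/crops.png",np.vstack([np.hstack([A,B]),np.hstack([A2,B2])]))
E
```

```text
w500 [198 291  21  31 489] [307 318  16  24 301] tri [ 0.4502 -0.1209  0.0253] zS [ 0.456  -0.1258  0.034 ] zD [ 0.4473 -0.1255  0.034 ]
w200a [159 329  17  26 305] [331 356  12  20 177] tri [ 0.448  -0.2315  0.024 ] zS [ 0.4523 -0.2349  0.03  ] zD [ 0.4461 -0.2333  0.03  ]
w200b [103 376  19  27 364] [361 406  13  20 204] tri [ 0.4455 -0.3637  0.0221] zS [ 0.4508 -0.3664  0.03  ] zD [ 0.4429 -0.3657  0.03  ]
green [246 242  30  40 694] [279 267  21  31 381] tri [0.4589 0.035  0.0348] zS [0.4648 0.0272 0.042 ] zD [0.4568 0.0328 0.042 ]
lug1 [366 159   8  10  56] [230 190   8   7  37] tri [0.4641 0.4486 0.0448] zS [0.4625 0.4517 0.043 ] zD [0.4646 0.4495 0.043 ]
lug2 [338 203  18  24 170] [273 215  12  12  88] tri [0.5317 0.2532 0.0525] zS [0.5262 0.2616 0.043 ] zD [0.5358 0.263  0.043 ]
ring ((358.6844787597656, 222.0570831298828), (55.87443161010742, 68.09292602539062), 84.0465087890625) ((338.67913818359375, 194.48948669433594), (7.06294059753418, 19.57018280029297), 135.42160034179688) [0.65026189 0.11550375 0.20601958]
[ 0.62108493 -0.11776543  0.1247328 ]
```

View pics/crops.png

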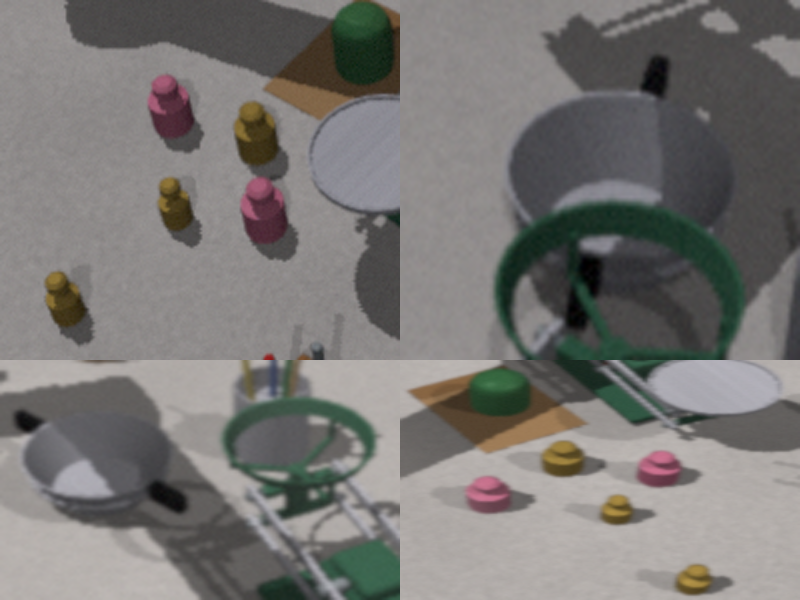

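The crop confirms it: the two pinks are look-alikes, and the brass ones are a large weight (w500) and two small ones. The bowl stands upright, and its far (+y) lug is free to grip. Next I fit the rings.

```bash
cat >> h.py <<'E'
def circ(C,pts,z,r):
    from scipy.optimize import least_squares
    P=np.array([onz(C,p,z)[:2] for p in pts]); 
    f=least_squares(lambda c:np.hypot(*(P-c[:2]).T)-r,P.mean(0),loss="soft_l1",f_scale=.002); return f.x,np.abs(f.fun).mean()
def hull(im,f,box):
    x0,y0,x1,y1=box;hsv=cv2.cvtColor(im,cv2.COLOR_BGR2HSV).astype(int);m=np.zeros(im.shape[:2],np.uint8);m[y0:y1,x0:x1]=f(hsv)[y0:y1,x0:x1]
    m=cv2.morphologyEx(m,cv2.MORPH_OPEN,np.ones((2,2),np.uint8))
    return np.vstack([c[:,0] for c in cv2.findContours(m,0,1)[0]])
E
python3 - <<'E'
from h import *
S=np.load("pics/scene0.npy");D=np.load("pics/side0.npy");CS,CD=cam("scene"),cam("side")
gr=lambda h:(h[...,0]>55)&(h[...,0]<95)&(h[...,1]>70)
for n,im,C,box in(("scene",S,CS,(320,190,400,250)),("side",D,CD,(290,178,352,222))):
    p=hull(im,gr,box);H=cv2.convexHull(p)[:,0]
    yl=H[H[:,0].argmin()][1]; up=H[H[:,1]<=yl]
    print(n,"ring box",p.min(0),p.max(0),[(z,*[a.round(4) if hasattr(a,'round') else a for a in circ(C,up,z,.071)]) for z in(.157,.185)])
pl=lambda h:(h[...,1]<60)&(h[...,2]>125)
for n,im in(("S",S),("D",D)):
    hsv=cv2.cvtColor(im,cv2.COLOR_BGR2HSV);y,x=((316,271) if n=="S" else (277,376));print(n,hsv[y,x],hsv[y,x+50] )
for n,im,C,c in(("scene",S,CS,(271,316)),("side",D,CD,(376,278))):
    hsv=cv2.cvtColor(im,cv2.COLOR_BGR2HSV).astype(int);v=hsv[c[1],c[0]]
    m=((np.abs(hsv-v)<[12,25,30]).all(2)).astype(np.uint8);m=cv2.morphologyEx(m,cv2.MORPH_OPEN,np.ones((5,5)))
    l=cv2.connectedComponents(m)[1];m=(l==l[c[1],c[0]]).astype(np.uint8)
    k=max(cv2.findContours(m,0,1)[0],key=cv2.contourArea);H=cv2.convexHull(k)[:,0];print(n,"plate",H.min(0),H.max(0),[(z,circ(C,H,z,.063)) for z in(.115,.143)])
# bowl rim hand points from crop
a=[(300+(u-400)/3.636,145+v/4.0) for u,v in((507,165),(530,125),(570,103),(610,94),(690,108),(725,140),(733,170))]
b=[(225+u/3.077,170+(v-360)/2.667) for u,v in((24,458),(35,435),(70,418),(110,416),(150,432),(170,460))]
print("bowl",circ(CS,a,.055,.078),circ(CD,b,.055,.078))
E
```

```text
scene ring box [327 197] [395 250] [(0.157, array([0.6233, 0.1666]), np.float64(0.0008)), (0.185, array([0.641 , 0.1391]), np.float64(0.0014))]
side ring box [312 186] [346 220] [(0.157, array([0.6251, 0.1659]), np.float64(0.0039)), (0.185, array([0.6059, 0.1379]), np.float64(0.0036))]
S [117  17 149] [ 76 116  33]
D [129  10 179] [ 13 155 115]
scene plate [236 290] [305 344] [(0.115, (array([ 0.61470747, -0.11364415]), np.float64(0.0012102736144935752))), (0.143, (array([ 0.62934731, -0.12951493]), np.float64(0.0011985302870315586)))]
side plate [351 259] [402 297] [(0.115, (array([ 0.62870699, -0.10903635]), np.float64(0.001061190288112025))), (0.143, (array([ 0.61300833, -0.12715976]), np.float64(0.001134906990712537)))]
bowl (array([0.5080285 , 0.34633256]), np.float64(0.001592159918776154)) (array([0.49446675, 0.34307995]), np.float64(0.0034574890655799085))
```

Request:
jog_arm(
  steps=[
    [-40,-9,8,0.135],
    [-81,-17,17,0.27],
    [-121,-26,26,0.405],
    [-162,-35,35,0.54],
    [-202,-43,44,0.675],
    [-242,-52,52,0.81],
    [-242,-52,57,0.81],
  ],
  gripper=60,
  force=50,
)

```text
clock: 0.8
ee_pos: [0.4726, 0.4391, 0.1592]
tool_rot: [1.829, 2.547, -0.004]
contact_force: [1.0, -0.7, 0.1]
opening: 0.0551
finger_force: 0.0
```

```bash
python3 - <<'E'
from h import *
C=cam("wrist");s=env.state();im=env.capture("wrist");np.save("pics/w1.npy",im);cv2.imwrite("pics/w1.png",im)
print(s["clock"],s["ee_pos"],R.from_rotvec(s["tool_rot"]).as_matrix().round(3).tolist(),s["dq"].max() if hasattr(s["dq"],"max") else s["dq"])
for P in((.466,.444,.055),(.5,.346,.055),(.534,.248,.055)):print(proj(C,P))
E
```

```text
0.8 [0.47260165 0.43914062 0.15921586] [[-0.319, 0.948, 0.003], [0.948, 0.319, -0.005], [-0.006, 0.001, -1.0]] 0.05142337434047064
[311.45712434 224.23820627]
[313.25241099 345.72502319]
[314.76477052 442.90378232]
```

View pics/w1.png

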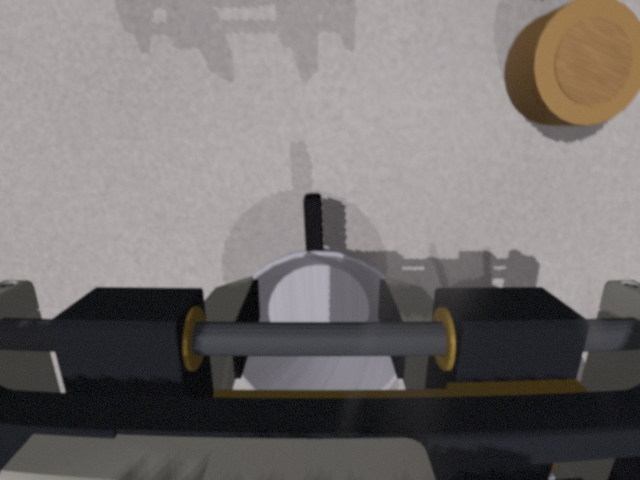

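Wrist view: the lug shows as a dark bar from (313,195) to (316,250), where it meets the bowl rim.

```bash
python3 - <<'E'
from h import *
C=cam("wrist");im=np.load("pics/w1.npy");g=im.max(2)
m=(g[185:248,295:330]<60)
for r in(5,15,25,35,45,55):
    xs=np.where(m[r])[0]+295; print(185+r,xs.min() if len(xs) else None,xs.max() if len(xs) else None)
a,b=onz(C,(313,195),.055),onz(C,(315.7,250),.055)
print(a,b,np.linalg.norm(a-b),"dir",(a-b)/np.linalg.norm(a-b)); g=a-(a-b)/np.linalg.norm(a-b)*.015
print("grasp",g,totool(g),"bowl c",a-(a-b)/np.linalg.norm(a-b)*.119)
E
```

```text
190 None None
200 305 320
210 305 321
220 305 322
230 306 322
240 306 322
[0.45571981 0.46823974 0.055     ] [0.47121768 0.42905829 0.055     ] 0.04213514276585193 dir [-0.36781352  0.92989957  0.        ]
grasp [0.46123701 0.45429125 0.055     ] [ 14.4642075   -2.90731079 103.42874019] bowl c [0.49948962 0.35758169 0.055     ]
```

Request:
jog_arm(
  steps=[
    [14,-3,45,-0.035],
    [14,-3,90,-0.035],
    [14,-3,118,-0.035],
    [14,-3,118,-0.035],
  ],
)

```text
clock: 1.25
ee_pos: [0.4534, 0.4568, 0.0376]
tool_rot: [-1.764, -2.596, 0.015]
contact_force: [0.5, -0.2, -0.3]
opening: 0.0551
finger_force: 0.0
```

Request:
jog_arm(
  steps=[
    [0,0,0,0],
    [0,0,0,0],
    [0,0,0,0],
    [0,0,0,0],
  ],
  gripper=0,
  force=55,
)

```text
clock: 1.65
ee_pos: [0.459, 0.4597, 0.0445]
tool_rot: [1.769, 2.595, 0.005]
contact_force: [-0.7, -0.4, -0.3]
opening: 0.028
finger_force: 0.0
```

Request:
jog_arm(
  steps=[
    [0,0,-10,0],
    [0,0,-40,0],
    [0,0,-90,0],
    [0,0,-140,0],
    [0,0,-190,0],
    [0,0,-200,0],
    [0,0,-200,0],
  ],
)

```text
clock: 2.35
ee_pos: [0.4594, 0.4602, 0.2471]
tool_rot: [1.769, 2.594, 0.011]
contact_force: [0.4, -0.4, -0.6]
opening: 0.0007
finger_force: 0.0
```

```bash
cat > look.py <<'E'
from h import *
import sys
s=env.state();print(s["clock"],s["ee_pos"],R.from_rotvec(s["tool_rot"]).as_matrix().round(3).tolist(),s["opening"],s["contact_force"])
k=sys.argv[1];ims=[env.capture("scene"),env.capture("side")]
for n,im in zip(("scene","side"),ims):np.save(f"pics/{n}{k}.npy",im)
x,y=map(int,sys.argv[2:4]);u,v=map(int,sys.argv[4:6])
A=ims[0][y-80:y+80,x-70:x+70];B=ims[1][v-60:v+60,u-52:u+53]
cv2.imwrite(f"pics/c{k}.png",np.hstack([cv2.resize(A,(400,457)),cv2.resize(B,(400,457))]))
E
python3 look.py 1 350 150 260 190
```

```text
2.35 [0.45943824 0.46024367 0.24710541] [[-0.365, 0.931, 0.005], [0.931, 0.365, 0.005], [0.003, 0.007, -1.0]] 0.0007050104522152664 [ 0.35883286 -0.43254733 -0.60972609]
```

View pics/c1.png

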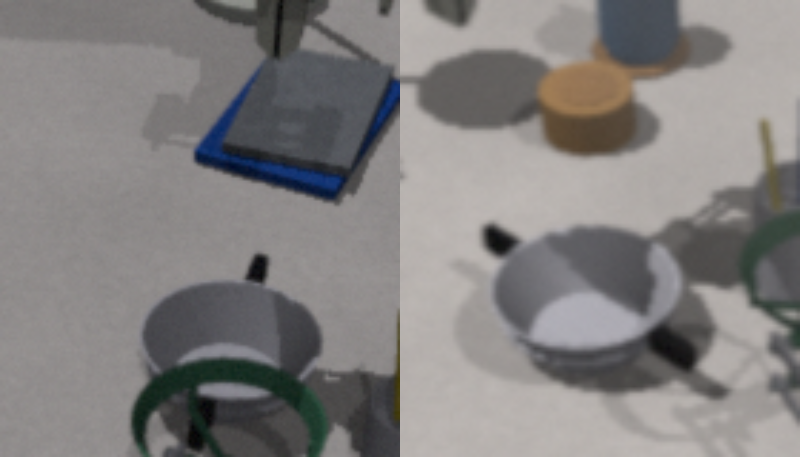

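The fingers close at about 68 mm/s, so I lifted too soon. The bowl has not moved, so I'll regrasp.

Request:
jog_arm(
  steps=[
    [0,0,0,0],
    [0,0,40,0],
    [0,0,80,0],
    [0,0,120,0],
    [0,0,160,0],
    [0,0,195,0],
    [0,0,206,0],
    [0,0,206,0],
  ],
  gripper=35,
)

```text
clock: 3.25
ee_pos: [0.4561, 0.4568, 0.0333]
tool_rot: [-1.769, -2.595, 0.01]
contact_force: [-0.4, 0.4, 0.2]
opening: 0.032
finger_force: 0.0
```

Request:
jog_arm(
  steps=[
    [0,0,0,0],
    [0,0,0,0],
    [0,0,0,0],
    [0,0,0,0],
    [0,0,0,0],
    [0,0,0,0],
  ],
  gripper=0,
)

```text
clock: 3.85
ee_pos: [0.4585, 0.4599, 0.0377]
tool_rot: [-1.769, -2.596, -0.004]
contact_force: [0.2, 1.5, 2.6]
opening: 0.0126
finger_force: 55.0
```

Request:
jog_arm(
  steps=[
    [0,0,-5,0],
    [0,0,-20,0],
    [0,0,-50,0],
    [0,0,-90,0],
    [0,0,-130,0],
    [0,0,-170,0],
    [0,0,-200,0],
    [0,0,-210,0],
  ],
)

```text
clock: 4.65
ee_pos: [0.4593, 0.4599, 0.2515]
tool_rot: [1.77, 2.594, 0.01]
contact_force: [-0.1, 1.1, 0.1]
opening: 0.0124
finger_force: 55.0
```

```bash
python3 look.py 2 355 140 280 170; python3 - <<'E'
from h import *
print("cup",onz(cam("scene"),(424,248),0))
E
```

```text
4.65 [0.45931902 0.45987495 0.2515331 ] [[-0.365, 0.931, 0.004], [0.931, 0.365, 0.004], [0.003, 0.006, -1.0]] 0.012427005075513413 [-0.10293763  1.07266216  0.07069863]
cup [0.70550948 0.31782604 0.        ]
```

View pics/c2.png

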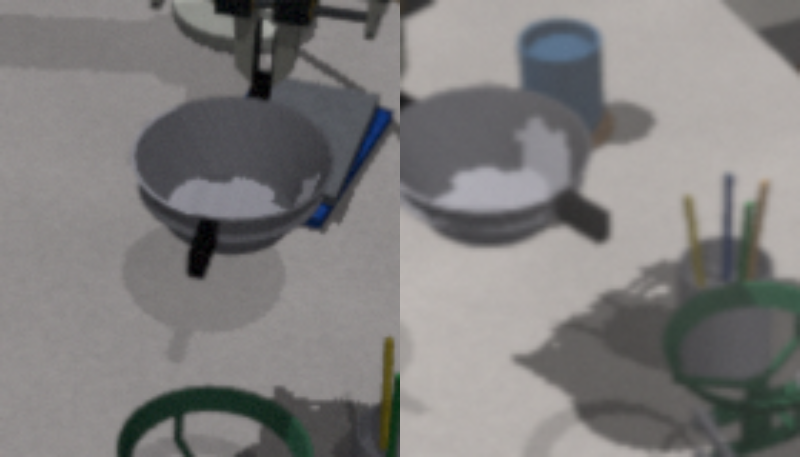

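Crops: the bowl is held nearly level by lug a, and the cradle ring is clear, at about (358,200) in scene and (320,190) in side. Now I measure the bowl and ring centres in both views.

```bash
python3 - <<'E'
from h import *
S=np.load("pics/scene2.npy");D=np.load("pics/side2.npy");CS,CD=cam("scene"),cam("side")
a=[(285+u/2.857,60+v/2.857) for u,v in((135,155),(145,130),(180,106),(235,96),(290,110),(320,135),(331,160))]
b=[(228+(u-400)/3.81,110+v/3.81) for u,v in((410,115),(440,95),(480,86),(530,88),(570,108),(590,140))]
for z in(.262,.267):print("bowl",z,circ(CS,a,z,.078),circ(CD,b,z,.078))
gr=lambda h:(h[...,0]>45)&(h[...,0]<100)&(h[...,1]>50)&(h[...,2]<110)
for n,im,C,box in(("scene",S,CS,(318,188,405,250)),("side",D,CD,(290,178,355,222))):
    p=hull(im,gr,box);H=cv2.convexHull(p)[:,0]
    w=H[(H[:,1]<p[:,1].min()+ (20 if n=="scene" else 14))]
    print(n,p.min(0),p.max(0),[(z,circ(C,w,z,.071)) for z in(.165,.17,.175)])
p=[(297.5,199),(300,192.5),(307,187.5),(318,185.5),(330,186),(340,190),(346,196)]
print("hand side",[circ(CD,p,z,.071) for z in(.165,.17,.175)])
p=[(285+u/2.857,60+v/2.857) for u,v in((118,445),(128,420),(155,399),(210,387),(260,394),(295,415),(312,440))]
print("hand scene",[circ(CS,p,z,.071) for z in(.165,.17,.175)])
E
```

```text
bowl 0.262 (array([0.50417437, 0.35020881]), np.float64(0.0029841557531211055)) (array([0.50141153, 0.35167145]), np.float64(0.002747532496474893))
bowl 0.267 (array([0.50850763, 0.34334701]), np.float64(0.0031925806121142386)) (array([0.49828992, 0.34397208]), np.float64(0.0028809122355056443))
scene [328 197] [395 250] [(0.165, (array([0.62905168, 0.15765235]), np.float64(0.00036168607261384176))), (0.17, (array([0.6320884 , 0.15266722]), np.float64(0.00045843541692040986))), (0.175, (array([0.63511987, 0.14768329]), np.float64(0.00055333991504762)))]
side [299 185] [346 222] [(0.165, (array([0.62765746, 0.15545678]), np.float64(0.0017179085261629153))), (0.17, (array([0.62447479, 0.14970912]), np.float64(0.0018264506066966938))), (0.175, (array([0.62129259, 0.14396499]), np.float64(0.0019329789045301673)))]
hand side [(array([0.6238178, 0.1583453]), np.float64(0.0009384865516430391)), (array([0.62050582, 0.15269689]), np.float64(0.000970980457961873)), (array([0.61719577, 0.14705154]), np.float64(0.001033014982035543))]
hand scene [(array([0.62606005, 0.16074436]), np.float64(0.0004578714595638835)), (array([0.6292057 , 0.15578341]), np.float64(0.000519195704288461)), (array([0.63234983, 0.15082862]), np.float64(0.0006275834083452951))]
```

Request:
jog_arm(
  steps=[
    [-15,3,0,0],
    [-50,10,0,0],
    [-95,19,0,0],
    [-140,28,0,0],
    [-185,37,0,0],
    [-212,43,0,0],
    [-224,45,0,0],
    [-224,45,10,0],
  ],
)

```text
clock: 5.55
ee_pos: [0.5831, 0.2638, 0.2357]
tool_rot: [1.775, 2.591, -0.002]
contact_force: [0.3, -0.5, -1.4]
opening: 0.0126
finger_force: 55.0
```

Request:
jog_arm(
  steps=[
    [0,0,10,0],
    [0,0,20,0],
    [0,0,28,0],
    [0,0,28,0],
  ],
)

```text
clock: 5.95
ee_pos: [0.5799, 0.2676, 0.2065]
tool_rot: [-1.765, -2.596, 0.004]
contact_force: [-0.0, -0.3, -1.4]
opening: 0.0128
finger_force: 55.0
```

```bash
python3 look.py 3 360 195 320 185
```

```text
5.95 [0.57991715 0.26759017 0.20646842] [[-0.368, 0.93, -0.003], [0.93, 0.368, -0.001], [0.0, -0.003, -1.0]] 0.01275717916468829 [-0.01819288 -0.2753984  -1.41558161]
```

View pics/c3.png

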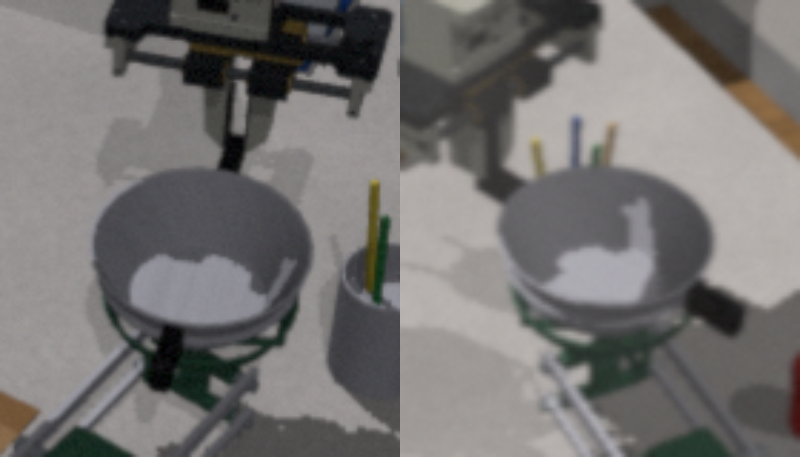

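The bowl sits centred over the ring in both views (scene x 203 against 200, side 606 against 605). I'm lowering it.

Request:
jog_arm(
  steps=[
    [0,0,10,0],
    [0,0,18,0],
    [0,0,24,0],
    [0,0,29,0],
    [0,0,33,0],
    [0,0,37,0],
    [0,0,40,0],
    [0,0,40,0],
  ],
)

```text
clock: 6.85
ee_pos: [0.5815, 0.2673, 0.1683]
tool_rot: [-1.768, -2.596, -0.0]
contact_force: [-0.6, 3.3, 0.3]
opening: 0.0124
finger_force: 55.0
```

```bash
python3 look.py 4 360 195 320 185
```

```text
6.85 [0.58150277 0.26729727 0.16833088] [[-0.366, 0.931, -0.0], [0.931, 0.366, 0.001], [0.001, -0.0, -1.0]] 0.012448997744951635 [-0.58852642  3.30780974  0.28146907]
```

View pics/c4.png

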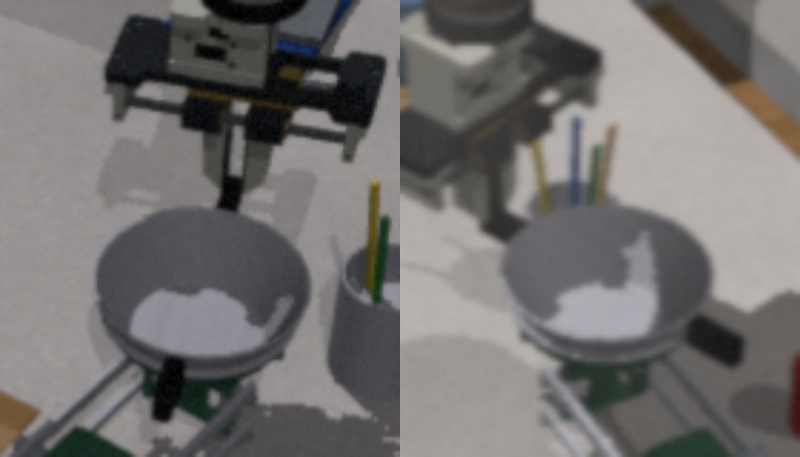

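The bowl is down in the ring. I'm releasing it and rising.

Request:
jog_arm(
  steps=[
    [0,0,0,0],
    [0,0,0,0],
    [0,0,0,0],
    [0,0,-8,0],
    [0,0,-30,0],
    [0,0,-70,0],
    [0,0,-110,0],
    [0,0,-115,0],
  ],
  gripper=38,
)

```text
clock: 7.75
ee_pos: [0.5849, 0.2678, 0.2907]
tool_rot: [1.767, 2.591, 0.014]
contact_force: [0.6, 0.4, 0.1]
opening: 0.0352
finger_force: 0.0
```

Request:
jog_arm(
  steps=[
    [-25,-28,0,-0.149],
    [-50,-57,5,-0.299],
    [-75,-85,15,-0.448],
    [-100,-113,25,-0.597],
    [-125,-142,35,-0.747],
    [-150,-170,50,-0.896],
    [-174,-199,65,-1.045],
    [-174,-199,80,-1.195],
  ],
  gripper=97,
)

```text
clock: 8.55
ee_pos: [0.4577, 0.0264, 0.2032]
tool_rot: [-0.004, -3.14, 0.005]
contact_force: [0.6, -0.8, -0.3]
opening: 0.0885
finger_force: 0.0
```

```bash
python3 - <<'E'
from h import *
S=env.capture("scene");D=env.capture("side");s=env.state();C=cam("wrist");W=env.capture("wrist")
print(s["clock"],s["ee_pos"],R.from_rotvec(s["tool_rot"]).as_matrix().round(3).tolist(),s["opening"])
for n,i in(("scene5",S),("side5",D),("w5",W)):np.save(f"pics/{n}.npy",i)
g=lambda h:(h[...,0]>50)&(h[...,0]<75)&(h[...,1]>110)
m=g(cv2.cvtColor(W,cv2.COLOR_BGR2HSV).astype(int)).astype(np.uint8)
n,l,st,c=cv2.connectedComponentsWithStats(m);i=1+st[1:,4].argmax();print(st[i],c[i],proj(C,(.46,.032,.06)))
k=lambda im,b,w,h:cv2.resize(im[b[1]:b[3],b[0]:b[2]],(w,h))
cv2.imwrite("pics/c5.png",np.vstack([np.hstack([k(S,(290,140,430,260),350,300),k(D,(268,130,373,220),350,300)]),np.hstack([k(W,(0,0,640,480),350,262),k(S,(200,190,340,295),350,262)])]))
E
```

```text
8.65 [0.4583468  0.03043872 0.20234444] [[-1.0, 0.003, -0.003], [0.003, 1.0, -0.001], [0.003, -0.001, -1.0]] 0.08888340969872617
[ 288  181   66   78 3826] [320.96079456 220.31364349] [319.75882978 223.18043574]
```

View pics/c5.png

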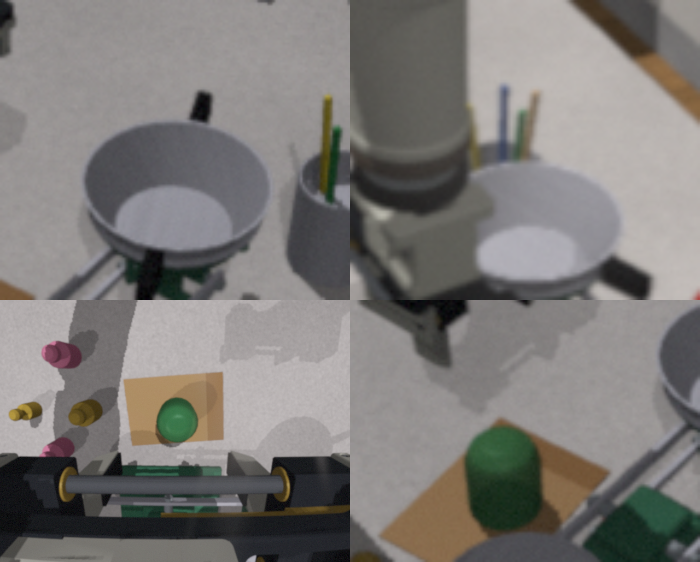

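Crops: the bowl sits in the ring with its rim even. The green paperweight is in wrist view at bbox centre (321,220).

```bash
python3 - <<'E'
from h import *
C=cam("wrist");print(C[2][:3,3])
t=np.linspace(0,6.28,40)
def bb(x,y):
    P=np.array([proj(C,(x+r*np.cos(a),y+r*np.sin(a),z+.001)) for r,z in((.033,0),(.033,.059),(.029,.07),(.02,.079)) for a in t]);return P.min(0),P.max(0)
for x,y in((.46,.032),(.46,.036),(.465,.032),(.455,.032)):print(x,y,*bb(x,y))
print("meas",(288,181),(354,259))
CS=cam("scene");S=np.load("pics/scene5.npy")
a=[(290+u*.4,140+v*.4) for u,v in((84,180),(95,155),(130,131),(180,122),(230,134),(258,155),(270,182))]
b=[(268+u*.3,130+v*.3) for u,v in((480,174),(520,164),(570,166),(610,190),(621,220))]
b=[(268+(u-350)*.3,130+v*.3) for u,v in((490,172),(520,164),(570,166),(610,190),(621,220))]
for z in(.178,.183):print(circ(CS,a,z,.078),circ(cam("side"),b,z,.078))
print(proj(C,(.46,.032,.06)))
E
```

```text
[0.38578522 0.03269661 0.37062486]
0.46 0.032 [279.55190443 174.4879213 ] [357.03503336 257.81780125]
0.46 0.036 [284.24487547 174.46529535] [361.72837336 257.7925506 ]
0.465 0.032 [279.74983361 179.5908691 ] [356.90748169 263.19753489]
0.455 0.032 [279.3535401  169.35144947] [357.16244809 252.39115606]
meas (288, 181) (354, 259)
(array([0.62813829, 0.15911   ]), np.float64(0.0015280510716953882)) (array([0.62726279, 0.16125766]), np.float64(0.0025537672331739343))
(array([0.63138615, 0.15407564]), np.float64(0.0016805021071269824)) (array([0.62368359, 0.1556514 ]), np.float64(0.0026300394682214788))
[318.29553298 221.12818266]
```

Request:
jog_arm(
  steps=[
    [-2,2,0,0],
    [-5,4,40,0],
    [-5,4,80,0],
    [-5,4,115,0],
    [-5,4,145,0],
    [-5,4,155,0],
    [-5,4,155,0],
  ],
  gripper=100,
)

```text
clock: 9.4
ee_pos: [0.465, 0.0368, 0.048]
tool_rot: [-0.003, -3.14, -0.0]
contact_force: [0.7, 0.3, 0.7]
opening: 0.0918
finger_force: 0.0
```

Request:
jog_arm(
  steps=[
    [0,0,0,0],
    [0,0,0,0],
    [0,0,0,0],
    [0,0,0,0],
    [0,0,0,0],
    [0,0,0,0],
  ],
  gripper=40,
  force=45,
)

```text
clock: 10.0
ee_pos: [0.4663, 0.0346, 0.0497]
tool_rot: [0.005, 3.139, -0.002]
contact_force: [-0.4, -4.9, 7.6]
opening: 0.0624
finger_force: 45.0
```

Request:
jog_arm(
  steps=[
    [0,0,-4,0],
    [0,0,-12,0],
    [0,0,-20,0],
    [0,0,-20,0],
    [0,0,-20,0],
  ],
)

```text
clock: 10.5
ee_pos: [0.4653, 0.0361, 0.0689]
tool_rot: [0.002, 3.141, 0.0]
contact_force: [-0.0, -0.7, -7.6]
opening: 0.0623
finger_force: 43.0
```

```bash
python3 - <<'E'
from h import *
s=env.state();C=cam("wrist");W=env.capture("wrist");S=env.capture("scene");D=env.capture("side")
print(s["clock"],s["ee_pos"],s["opening"],s["contact_force"],s["moment"],s["finger_force"])
g=lambda h:(h[...,0]>45)&(h[...,0]<80)&(h[...,1]>90)
def bl(im,p=None):
    m=g(cv2.cvtColor(im,cv2.COLOR_BGR2HSV).astype(int)).astype(np.uint8)
    if p: 
        z=np.zeros_like(m);z[p[1]-45:p[1]+30,p[0]-30:p[0]+30]=1;m*=z
    n,l,st,c=cv2.connectedComponentsWithStats(m);i=1+st[1:,4].argmax();return st[i],c[i]
print("w",bl(W),"scene",bl(S,(262,260)),"side",bl(D,(289,282)))
t=np.linspace(0,6.28,40)
for zb in (.0,.02):
  for nm,CC in(("wrist",C),("scene",cam("scene")),("side",cam("side"))):
    P=np.array([proj(CC,(.466+r*np.cos(a),.0346+r*np.sin(a),z+zb)) for r,z in((.033,0),(.033,.059),(.029,.07),(.02,.079)) for a in t]);print(zb,nm,P.min(0).round(0),P.max(0).round(0))
E
```

```text
10.5 [0.46528037 0.03613636 0.06885131] 0.06229159549802361 [-0.02716089 -0.66756911 -7.56520022] [-0.02099055 -0.05570981 -0.05293099] 42.98690211639041
w (array([  247,   198,   135,   125, 13173], dtype=int32), array([315.14977606, 268.0289228 ])) scene (array([247, 235,  29,  41, 680], dtype=int32), array([263.51176471, 257.24117647])) side (array([277, 264,  24,  31, 364], dtype=int32), array([286.2032967 , 281.71428571]))
0.0 wrist [250. 198.] [379. 344.]
0.0 scene [248. 242.] [280. 284.]
0.0 side [280. 266.] [305. 300.]
0.02 wrist [242. 204.] [386. 368.]
0.02 scene [247. 235.] [279. 278.]
0.02 side [279. 261.] [305. 296.]
```

Holding firmly at 7.6 N, so about 0.75 kg. Next I go above the bowl, offset so the wrist camera sees it.

Request:
jog_arm(
  steps=[
    [0,0,-20,0],
    [0,0,-60,0],
    [-5,5,-105,0],
    [-35,20,-145,0],
    [-75,45,-180,0],
    [-118,69,-205,0],
    [-160,92,-220,0],
    [-190,110,-221,0],
  ],
)

```text
clock: 11.45
ee_pos: [0.6571, 0.1458, 0.2915]
tool_rot: [0.005, 3.139, -0.0]
contact_force: [1.6, 0.0, -6.3]
opening: 0.0622
finger_force: 43.0
```

Request:
jog_arm(
  steps=[
    [-20,10,0,0],
    [-28,14,0,0],
    [-28,14,0,0],
    [-28,14,0,0],
  ],
)

```text
clock: 11.85
ee_pos: [0.6817, 0.1583, 0.2883]
tool_rot: [-0.004, -3.138, 0.002]
contact_force: [-0.1, -1.0, -7.8]
opening: 0.0623
finger_force: 43.1
```

```bash
python3 - <<'E'
from h import *
s=env.state();C=cam("wrist");W=env.capture("wrist");np.save("pics/w6.npy",W)
print(s["clock"],s["ee_pos"],s["opening"],s["contact_force"],C[2][:3,3],R.from_rotvec(s["tool_rot"]).as_matrix().round(3).tolist())
O=W.copy()
for c,col in(((.627,.158),(0,0,255)),((.623,.165),(255,0,0))):
    for a in np.linspace(0,6.28,60):
        p=proj(C,(c[0]+.078*np.cos(a),c[1]+.078*np.sin(a),.183)).astype(int);cv2.circle(O,tuple(map(int,p)),1,col,-1)
cv2.imwrite("pics/w6.png",O)
E
```

```text
11.85 [0.68168023 0.15825511 0.28825033] 0.06227829880881711 [-0.08149931 -1.02375009 -7.76278059] [0.60818618 0.15933325 0.45557867] [[-1.0, 0.002, -0.003], [0.002, 1.0, -0.001], [0.003, -0.001, -1.0]]
```

View pics/w6.png

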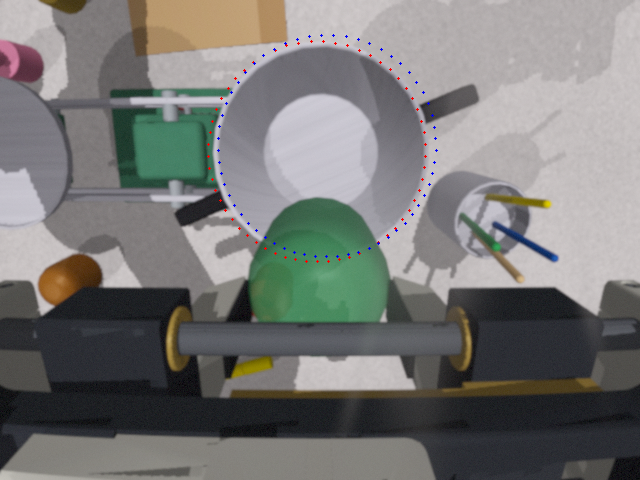

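Wrist view: the bowl rim spans u 216–428, with its top at v 44. The lug ends are at (478,90) and (177,218), and the bowl is level in the cradle. Computing its centre.

```bash
python3 - <<'E'
from h import *
C=cam("wrist")
a,b=onz(C,(478,91),.183),onz(C,(177,218),.183);print("lugs",a,b,np.linalg.norm(a-b),(a+b)/2)
p=[(216,150),(222,115),(245,75),(280,52),(322,44),(365,52),(402,78),(423,112),(428,150),(421,185),(405,213),(223,185)]
for z in(.170,.175,.183):print(z,circ(C,p,z,.078))
q=[(322,93),(265,150),(377,150),(280,115),(362,115)]
print(circ(C,q,.133,.046),[onz(C,u,.133) for u in((265,150),(377,150),(322,93))])
pl=[(72,152),(66,185),(50,208),(20,223),(65,115),(45,90),(20,80)]
for z in(.145,):print("plate",circ(C,pl,z,.063))
E
```

```text
lugs [0.57999035 0.26981288 0.183     ] [0.67028279 0.05183837 0.183     ] 0.23593561404023083 [0.62513657 0.16082562 0.183     ]
0.17 (array([0.62490202, 0.16159731]), np.float64(0.0011199766689637808))
0.175 (array([0.62578616, 0.1612892 ]), np.float64(0.0006099833368682084))
0.183 (array([0.62786493, 0.16104796]), np.float64(0.001493500202940962))
(array([0.62465317, 0.1606973 ]), np.float64(0.0010881479920052603)) [array([0.62308538, 0.11341401, 0.133     ]), array([0.62328554, 0.20800172, 0.133     ]), array([0.57755594, 0.16156484, 0.133     ])]
plate (array([ 0.61693038, -0.11047574]), np.float64(0.001943234210485065))
```

Request:
jog_arm(
  steps=[
    [25,1,0,0],
    [50,3,10,0],
    [56,3,30,0],
    [56,3,55,0],
    [56,3,75,0],
    [56,3,90,0],
    [56,3,96,0],
    [56,3,98,0],
  ],
)

```text
clock: 12.7
ee_pos: [0.6268, 0.162, 0.1914]
tool_rot: [-0.003, -3.141, 0.0]
contact_force: [-0.4, 0.2, -7.0]
opening: 0.0625
finger_force: 43.1
```

Request:
jog_arm(
  steps=[
    [0,0,4,0],
    [0,0,9,0],
    [0,0,14,0],
    [0,0,19,0],
    [0,0,23,0],
    [0,0,27,0],
    [0,0,30,0],
    [0,0,30,0],
  ],
)

```text
clock: 13.5
ee_pos: [0.6268, 0.1623, 0.161]
tool_rot: [-0.003, -3.141, 0.001]
contact_force: [0.2, -1.5, -5.0]
opening: 0.0623
finger_force: 43.2
```

Request:
jog_arm(
  steps=[
    [0,0,2,0],
    [0,0,4,0],
    [0,0,5,0],
    [0,0,6,0],
    [0,0,7,0],
    [0,0,8,0],
    [0,0,8,0],
    [0,0,8,0],
  ],
)

```text
clock: 14.3
ee_pos: [0.6275, 0.1626, 0.1553]
tool_rot: [0.003, 3.14, 0.0]
contact_force: [-3.0, -1.7, 5.4]
opening: 0.062
finger_force: 45.0
```

Request:
jog_arm(
  steps=[
    [0,0,-1,0],
    [0,0,-1,0],
  ],
)

```text
clock: 14.5
ee_pos: [0.6274, 0.1626, 0.1553]
tool_rot: [0.003, 3.141, 0.0]
contact_force: [-0.2, -2.0, 3.0]
opening: 0.0621
finger_force: 43.9
```

Request:
jog_arm(
  steps=[
    [0,0,0,0],
    [0,0,0,0],
    [0,0,0,0],
    [0,0,0,0],
  ],
  gripper=77,
)

```text
clock: 14.9
ee_pos: [0.6271, 0.163, 0.1544]
tool_rot: [0.002, 3.142, 0.001]
contact_force: [0.3, 0.3, 0.5]
opening: 0.0704
finger_force: 0.0
```

Request:
jog_arm(
  steps=[
    [0,0,-8,0],
    [0,0,-25,0],
    [0,0,-55,0],
    [0,0,-95,0],
    [0,0,-130,0],
    [0,0,-140,0],
  ],
)

```text
clock: 15.5
ee_pos: [0.6294, 0.1635, 0.3004]
tool_rot: [0.003, 3.134, 0.004]
contact_force: [0.6, -1.2, 0.4]
opening: 0.0708
finger_force: 0.0
```

```bash
python3 - <<'E'
from h import *
s=env.state();C=cam("wrist");W=env.capture("wrist");np.save("pics/w7.npy",W);S=env.capture("scene");np.save("pics/scene7.npy",S)
print(s["clock"],s["ee_pos"],s["opening"],s["contact_force"])
hs=cv2.cvtColor(S,cv2.COLOR_BGR2HSV).astype(int);g=((hs[...,0]>50)&(hs[...,0]<75)&(hs[...,1]>110)).astype(np.uint8)
z=np.zeros_like(g);z[150:270,300:430]=1
n,l,st,c=cv2.connectedComponentsWithStats(g*z);print(st[1:][st[1:,4]>60])
print("upright green top expected",proj(cam("scene"),(.6265,.162,.105+.082)),"base",proj(cam("scene"),(.6265,.162,.105)))
E
```

```text
15.5 [0.62935234 0.16354913 0.30041986] 0.07081963938684163 [ 0.61162073 -1.19463387  0.43527753]
[[421 191   5  30  68]
 [343 205  31  24 470]
 [344 226  28  22 309]]
upright green top expected [362.04160391 210.17698985] base [359.71622122 238.9774275 ]
```

The paperweight is released, standing upright in the bowl. On to the 500 g weight.

Request:
jog_arm(
  steps=[
    [22,-36,0,0],
    [46,-76,5,0],
    [70,-116,10,0],
    [94,-156,15,0],
    [118,-196,30,0],
    [142,-236,50,0],
    [162,-270,75,0],
    [171,-284,95,0],
  ],
  gripper=65,
)

```text
clock: 16.4
ee_pos: [0.4513, -0.1248, 0.1969]
tool_rot: [-0.011, -3.137, 0.001]
contact_force: [-0.2, 0.7, -0.3]
opening: 0.0598
finger_force: 0.0
```

Request:
jog_arm(
  steps=[
    [0,0,0,0],
    [0,0,0,0],
  ],
)

```text
clock: 16.6
ee_pos: [0.4551, -0.1205, 0.1988]
tool_rot: [-0.003, -3.14, -0.002]
contact_force: [0.4, 1.1, 0.3]
opening: 0.0594
finger_force: 0.0
```

```bash
cat > wr.py <<'E'
from h import *
s=env.state();C=cam("wrist");W=env.capture("wrist");np.save("pics/wb%d.npy"%int(s["clock"]*10),W)
print(s["clock"],s["ee_pos"],s["opening"],C[2][:3,3])
hs=cv2.cvtColor(W,cv2.COLOR_BGR2HSV).astype(int);t=np.linspace(0,6.28,30)
def mk(f):
    m=f(hs).astype(np.uint8);m[300:]=0;n,l,st,c=cv2.connectedComponentsWithStats(cv2.morphologyEx(m,cv2.MORPH_CLOSE,np.ones((3,3))));return st[1:][st[1:,4]>250]
def prof(rb,hb,rk,h):return [(rb,0),(rb,hb),(rk,h),(rk,h-.01)]
def fit(st,pr):
    from scipy.optimize import least_squares
    x,y,w,h=st[:4];tgt=np.array([x+w/2,y+h/2])
    def f(q):
        P=np.array([proj(C,(q[0]+r*np.cos(a),q[1]+r*np.sin(a),z)) for r,z in pr for a in t]);return (P.min(0)+P.max(0))/2-tgt
    q=least_squares(f,onz(C,tgt,.03)[:2],diff_step=1e-3).x
    P=np.array([proj(C,(q[0]+r*np.cos(a),q[1]+r*np.sin(a),z)) for r,z in pr for a in t])
    return q.round(4),np.ptp(P,axis=0).round(0)
for st in mk(lambda h:(h[...,0]>12)&(h[...,0]<32)&(h[...,1]>130)):print("brass",st,"as500",fit(st,prof(.021,.042,.013,.068)),"as200",fit(st,prof(.015,.032,.01,.06)))
for st in mk(lambda h:(h[...,0]>160)&(h[...,1]>70)):print("pink",st,fit(st,prof(.021,.042,.013,.068)))
E
python3 wr.py
```

```text
16.6 [ 0.45508354 -0.12047506  0.19879399] 0.05944215253041019 [ 0.38139121 -0.11984106  0.36603455]
brass [ 524  140   31  118 2697] as500 (array([0.4409, 0.0843]), array([77., 51.])) as200 (array([0.4415, 0.0861]), array([62., 38.]))
brass [ 295  186   44   49 1711] as500 (array([ 0.4522, -0.1211]), array([47., 53.])) as200 (array([ 0.4525, -0.1211]), array([33., 40.]))
brass [  33  190   58   33 1331] as500 (array([ 0.447 , -0.3594]), array([81., 51.])) as200 (array([ 0.4474, -0.3616]), array([65., 39.]))
brass [ 179  190   40   34 1012] as500 (array([ 0.4484, -0.2296]), array([60., 52.])) as200 (array([ 0.4488, -0.2302]), array([47., 40.]))
pink [ 257   74   51   52 2058] (array([ 0.3562, -0.1497]), array([52., 54.]))
pink [ 231  256   45   44 1203] (array([ 0.5175, -0.1828]), array([49., 60.]))
```

Request:
jog_arm(
  steps=[
    [3,-1,35,0],
    [3,-1,75,0],
    [3,-1,115,0],
    [3,-1,150,0],
    [3,-1,166,0],
    [3,-1,170,0],
    [3,-1,170,0],
  ],
)

```text
clock: 17.35
ee_pos: [0.4538, -0.121, 0.0297]
tool_rot: [-0.001, 3.141, 0.001]
contact_force: [-0.9, -0.7, -0.3]
opening: 0.0601
finger_force: 0.0
```

Request:
jog_arm(
  steps=[
    [0,0,0,0],
    [0,0,0,0],
    [0,0,0,0],
    [0,0,0,0],
    [0,0,0,0],
  ],
  gripper=15,
  force=45,
)

```text
clock: 17.85
ee_pos: [0.4537, -0.1224, 0.0306]
tool_rot: [0.003, 3.139, -0.001]
contact_force: [-0.4, 0.8, 7.1]
opening: 0.0376
finger_force: 45.0
```

Request:
jog_arm(
  steps=[
    [0,0,-10,0],
    [0,0,-50,0],
    [0,0,-100,0],
    [0,0,-150,0],
    [0,0,-190,0],
    [-25,1,-215,0],
    [-65,2,-218,0],
    [-105,3,-218,0],
  ],
)

```text
clock: 18.65
ee_pos: [0.5584, -0.1197, 0.2495]
tool_rot: [0.004, 3.14, -0.001]
contact_force: [0.4, 0.0, -5.7]
opening: 0.0379
finger_force: 45.0
```

Request:
jog_arm(
  steps=[
    [-25,1,2,0],
    [-35,1,12,0],
    [-35,1,25,0],
    [-35,1,35,0],
    [-35,1,39,0],
    [-35,1,39,0],
  ],
)

```text
clock: 19.25
ee_pos: [0.5907, -0.1187, 0.2074]
tool_rot: [-0.004, -3.139, -0.0]
contact_force: [0.1, -0.0, -4.7]
opening: 0.0376
finger_force: 45.0
```

```bash
cat > pl.py <<'E'
from h import *
import sys
s=env.state();print(s["clock"],s["ee_pos"],s["opening"],s["contact_force"])
for n,c,b in(("scene",(248,325),(200,250,340,390)),("side",(385,285),(330,220,430,320))):
    im=env.capture(n);C=cam(n);np.save("pics/%s_%d.npy"%(n,s["clock"]*10),im)
    hsv=cv2.cvtColor(im,cv2.COLOR_BGR2HSV).astype(int)
    m=((hsv[...,1]<45)&(hsv[...,2]>(125 if n=="scene" else 150))).astype(np.uint8)
    z=np.zeros_like(m);z[b[1]:b[3],b[0]:b[2]]=1;m=cv2.morphologyEx(m*z,cv2.MORPH_OPEN,np.ones((3,3)))
    hs=(hsv[...,0]>15)&(hsv[...,0]<32)&(hsv[...,1]>110)&(z>0)
    ys,xs=np.where(hs);print(n,"brass",(xs.min(),ys.min(),xs.max(),ys.max(),len(xs)) if len(xs) else None)
E
python3 pl.py; python3 wr.py | head -1; python3 - <<'E'
from h import *
im=env.capture("wrist");C=cam("wrist");cx,cy=proj(C,(.618,-.118,.173));print(cx,cy)
hsv=cv2.cvtColor(im,cv2.COLOR_BGR2HSV).astype(int)
for a in np.linspace(0,6.28,17)[:-1]:
    q=[proj(C,(.618+r*np.cos(a),-.118+r*np.sin(a),.173)) for r in np.arange(.045,.085,.004)]
    print(round(a,2),[tuple(hsv[int(y),int(x)][1:]) if 0<=x<640 and 0<=y<480 else None for x,y in q] if q[-1][1]<300 else "-")
E
```

```text
19.25 [ 0.59070871 -0.11865367  0.20740929] 0.03760761272658985 [ 0.11366621 -0.04782252 -4.68888589]
scene brass (np.int64(214), np.int64(250), np.int64(300), np.int64(297), 699)
side brass (np.int64(358), np.int64(222), np.int64(429), np.int64(294), 403)
19.35 [ 0.592204   -0.11869589  0.20895829] 0.03779915399314628 [ 0.51814944 -0.11784222  0.37603769]
318.5736781617252 303.18052496654815
0.0 -
0.39 -
0.78 -
1.18 -
1.57 -
1.96 [(np.int64(11), np.int64(204)), (np.int64(11), np.int64(204)), (np.int64(11), np.int64(204)), (np.int64(10), np.int64(206)), (np.int64(11), np.int64(201)), (np.int64(11), np.int64(184)), (np.int64(34), np.int64(83)), (np.int64(36), np.int64(79)), (np.int64(74), np.int64(103)), (np.int64(84), np.int64(116)), (np.int64(42), np.int64(79))]
2.36 [(np.int64(11), np.int64(189)), (np.int64(9), np.int64(189)), (np.int64(11), np.int64(189)), (np.int64(12), np.int64(190)), (np.int64(13), np.int64(154)), (np.int64(63), np.int64(129)), (np.int64(63), np.int64(122)), (np.int64(10), np.int64(186)), (np.int64(11), np.int64(183)), (np.int64(14), np.int64(151)), (np.int64(1
[... 1061 characters left out ...]
int64(16), np.int64(140)), (np.int64(17), np.int64(139)), (np.int64(16), np.int64(143)), (np.int64(13), np.int64(142)), (np.int64(13), np.int64(142)), (np.int64(8), np.int64(135)), (np.int64(8), np.int64(133)), (np.int64(11), np.int64(135)), (np.int64(11), np.int64(135)), (np.int64(8), np.int64(136)), (np.int64(11), np.int64(136))]
4.32 [(np.int64(14), np.int64(142)), (np.int64(13), np.int64(142)), (np.int64(14), np.int64(141)), (np.int64(16), np.int64(140)), (np.int64(15), np.int64(140)), (np.int64(7), np.int64(104)), (np.int64(6), np.int64(207)), (np.int64(8), np.int64(201)), (np.int64(7), np.int64(191)), (np.int64(6), np.int64(211)), (np.int64(8), np.int64(194))]
4.71 -
5.1 -
5.5 -
5.89 -
```

The plate centre (.618,-.118) is confirmed from the edge transitions. I'm lowering the 500 g weight.

Request:
jog_arm(
  steps=[
    [0,0,4,0],
    [0,0,7,0],
    [0,0,9,0],
    [0,0,11,0],
    [0,0,12,0],
    [0,0,13,0],
    [0,0,14,0],
    [0,0,14,0],
  ],
)

```text
clock: 20.25
ee_pos: [0.5926, -0.1191, 0.1947]
tool_rot: [0.004, 3.141, -0.001]
contact_force: [-1.6, -1.8, 0.5]
opening: 0.0379
finger_force: 45.0
```

Request:
jog_arm(
  steps=[
    [0,0,0,0],
    [0,0,0,0],
    [0,0,0,0],
  ],
  gripper=62,
)

```text
clock: 20.55
ee_pos: [0.5934, -0.1175, 0.1949]
tool_rot: [0.002, 3.14, 0.001]
contact_force: [-0.5, 0.1, -0.0]
opening: 0.0556
finger_force: 0.0
```

Request:
jog_arm(
  steps=[
    [0,0,-10,0],
    [0,0,-40,0],
    [0,0,-80,0],
    [20,-15,-100,0],
    [55,-43,-100,0],
    [90,-71,-80,0],
    [125,-98,-50,0],
    [144,-112,-20,0],
  ],
  gripper=62,
)

```text
clock: 21.35
ee_pos: [0.4471, -0.2327, 0.2158]
tool_rot: [0.007, 3.138, -0.004]
contact_force: [0.3, 0.2, -0.8]
opening: 0.0566
finger_force: 0.0
```

Request:
jog_arm(
  steps=[
    [0,0,0,0],
    [0,0,0,0],
  ],
  gripper=50,
)

```text
clock: 21.55
ee_pos: [0.4486, -0.2302, 0.2151]
tool_rot: [0.004, 3.141, 0.001]
contact_force: [0.8, -0.1, 0.6]
opening: 0.0473
finger_force: 0.0
```

```bash
python3 wr.py; python3 pl.py
```

```text
21.55 [ 0.44857576 -0.2301656   0.21506532] 0.0473296170121391 [ 0.3744636  -0.22936117  0.38211896]
brass [ 608  148   32  110 2284] as500 (array([0.4414, 0.0743]), array([82., 48.])) as200 (array([0.4418, 0.077 ]), array([67., 36.]))
brass [161 192  41  33 971] as500 (array([ 0.447 , -0.3619]), array([60., 50.])) as200 (array([ 0.4473, -0.3626]), array([47., 38.]))
brass [303 193  28  34 735] as500 (array([ 0.4491, -0.2309]), array([45., 51.])) as200 (array([ 0.4494, -0.231 ]), array([31., 38.]))
pink [ 380   84   53   49 1982] (array([ 0.356 , -0.1494]), array([55., 50.]))
pink [ 342  256   38   44 1285] (array([ 0.5184, -0.1869]), array([45., 57.]))
21.6 [ 0.45005039 -0.22975794  0.21584137] 0.04645930980056788 [0.7290932  0.14505807 0.11820382]
scene brass (np.int64(217), np.int64(250), np.int64(298), np.int64(303), 1506)
side brass (np.int64(343), np.int64(222), np.int64(429), np.int64(316), 180)
```

Request:
jog_arm(
  steps=[
    [0,-1,40,0],
    [0,-1,85,0],
    [0,-1,130,0],
    [0,-1,165,0],
    [0,-1,187,0],
    [0,-1,192,0],
    [0,-1,192,0],
  ],
)

```text
clock: 22.4
ee_pos: [0.4495, -0.2305, 0.0226]
tool_rot: [0.0, 3.141, 0.001]
contact_force: [0.4, -0.1, 0.5]
opening: 0.0462
finger_force: 0.0
```

Request:
jog_arm(
  steps=[
    [0,0,0,0],
    [0,0,0,0],
    [0,0,0,0],
    [0,0,0,0],
    [0,0,0,0],
  ],
  gripper=8,
  force=35,
)

```text
clock: 22.9
ee_pos: [0.4493, -0.2319, 0.0237]
tool_rot: [0.003, 3.14, -0.002]
contact_force: [-0.3, -0.7, 7.1]
opening: 0.0184
finger_force: 35.0
```

Request:
jog_arm(
  steps=[
    [0,0,-10,0],
    [0,0,-50,0],
    [0,0,-100,0],
    [0,0,-150,0],
    [0,0,-195,0],
    [-20,12,-230,0],
    [-60,36,-237,0],
    [-100,60,-237,0],
  ],
)

```text
clock: 23.7
ee_pos: [0.5501, -0.1718, 0.2631]
tool_rot: [0.007, 3.137, -0.003]
contact_force: [2.3, -0.3, -1.6]
opening: 0.0185
finger_force: 35.3
```

Request:
jog_arm(
  steps=[
    [-35,18,-8,0],
    [-70,36,-8,0],
    [-95,50,-8,0],
    [-104,54,-8,0],
    [-104,54,10,0],
    [-104,54,30,0],
    [-104,54,42,0],
    [-104,54,42,0],
  ],
)

```text
clock: 24.5
ee_pos: [0.6502, -0.118, 0.2152]
tool_rot: [-0.004, -3.136, -0.001]
contact_force: [-0.6, -0.2, -1.5]
opening: 0.0184
finger_force: 35.3
```

```bash
python3 - <<'E'
from h import *
s=env.state();print(s["clock"],s["ee_pos"],s["opening"],s["contact_force"])
x,y,z=s["ee_pos"];u=z-.0237;t=np.linspace(0,6.28,24)
for n,b in(("scene",(220,230,340,330)),("side",(350,210,440,310)),("wrist",(200,150,440,470))):
    C=cam(n);im=env.capture(n);np.save("pics/%s_b.npy"%n,im)
    h=cv2.cvtColor(im,cv2.COLOR_BGR2HSV).astype(int);m=((h[...,0]>15)&(h[...,0]<32)&(h[...,1]>100)).astype(np.uint8)
    q=np.zeros_like(m);q[b[1]:b[3],b[0]:b[2]]=1
    nn,l,st,c=cv2.connectedComponentsWithStats(m*q);print(n,st[1:][st[1:,4]>25].tolist())
    for nm,c0,pr in(("200",(x,y,u),[(.015,0),(.015,.032),(.01,.06)]),("500",(.593,-.1185,.162),[(.021,0),(.021,.042),(.013,.068)])):
        P=np.array([proj(C,(c0[0]+r*np.cos(a),c0[1]+r*np.sin(a),c0[2]+zz)) for r,zz in pr for a in t]);print("  exp",nm,P.min(0).round(0),np.ptp(P,axis=0).round(0))
E
```

```text
24.5 [ 0.6501934  -0.11802502  0.2152348 ] 0.01840816332942091 [-0.61863562 -0.21873382 -1.53477949]
scene [[293, 256, 8, 9, 29], [272, 275, 9, 9, 35], [273, 282, 16, 24, 203], [220, 284, 13, 8, 27]]
  exp 200 [273. 273.] [18. 34.]
  exp 500 [245. 265.] [25. 40.]
side [[380, 213, 8, 10, 26], [426, 212, 14, 10, 41], [384, 236, 11, 23, 146], [433, 236, 7, 8, 34], [359, 251, 17, 27, 348]]
  exp 200 [383. 234.] [15. 26.]
  exp 500 [359. 248.] [20. 31.]
wrist [[273, 150, 85, 49, 3379], [292, 247, 54, 76, 3350], [265, 306, 12, 67, 500], [362, 307, 11, 66, 392], [200, 383, 240, 16, 2428]]
  exp 200 [285. 240.] [ 64. 101.]
  exp 500 [272. 117.] [88. 89.]
```

Both views show the 200 g weight upright where expected. I'm lowering it.

Request:
jog_arm(
  steps=[
    [0,0,8,0],
    [0,0,18,0],
    [0,0,24,0],
    [0,0,28,0],
    [0,0,32,0],
    [0,0,36,0],
    [0,0,40,0],
    [0,0,43,0],
  ],
)

```text
clock: 25.45
ee_pos: [0.6528, -0.118, 0.1745]
tool_rot: [0.003, 3.141, -0.001]
contact_force: [-0.6, -0.8, -0.2]
opening: 0.0182
finger_force: 35.4
```

Request:
jog_arm(
  steps=[
    [0,0,3,0],
    [0,0,5,0],
    [0,0,6,0],
    [0,0,6,0],
    [0,0,6,0],
  ],
)

```text
clock: 25.95
ee_pos: [0.6527, -0.1175, 0.1687]
tool_rot: [0.003, 3.141, 0.0]
contact_force: [-0.2, -0.2, -1.1]
opening: 0.0182
finger_force: 35.4
```

Request:
jog_arm(
  steps=[
    [0,0,1,0],
    [0,0,2,0],
    [0,0,3,0],
    [0,0,3,0],
    [0,0,3,0],
    [0,0,3,0],
  ],
)

```text
clock: 26.55
ee_pos: [0.6526, -0.1175, 0.1656]
tool_rot: [0.003, 3.142, 0.0]
contact_force: [-0.2, -2.2, -0.1]
opening: 0.0184
finger_force: 35.4
```

Request:
jog_arm(
  steps=[
    [0,0,0,0],
    [0,0,0,0],
    [0,0,0,0],
    [0,0,0,0],
  ],
  gripper=48,
)

```text
clock: 26.95
ee_pos: [0.6526, -0.1172, 0.1655]
tool_rot: [-0.002, -3.141, -0.001]
contact_force: [-0.1, -0.1, -0.1]
opening: 0.0431
finger_force: 0.0
```

Request:
jog_arm(
  steps=[
    [0,0,-5,0],
    [0,0,-20,0],
    [0,0,-60,0],
    [0,0,-110,0],
    [0,0,-150,0],
    [30,0,-175,0],
    [70,0,-180,0],
    [110,0,-180,0],
  ],
)

```text
clock: 27.75
ee_pos: [0.5426, -0.1173, 0.3487]
tool_rot: [0.002, 3.137, -0.001]
contact_force: [-0.9, 0.0, 0.0]
opening: 0.0439
finger_force: 0.0
```

Request:
jog_arm(
  steps=[
    [40,0,0,0],
    [80,0,0,0],
    [110,0,0,0],
    [110,0,0,0],
    [110,0,0,0],
    [110,0,0,0],
    [110,0,0,0],
    [110,0,0,0],
  ],
)

```text
clock: 28.55
ee_pos: [0.4333, -0.117, 0.3453]
tool_rot: [-0.002, -3.141, -0.001]
contact_force: [-1.0, -0.3, -0.1]
opening: 0.0443
finger_force: 0.0
```

```bash
python3 - <<'E'
from h import *
s=env.state();print(s["clock"],s["ee_pos"],s["contact_force"]);t=np.linspace(0,6.28,24)
for n,b in(("scene",(225,225,345,345)),("side",(345,210,440,310))):
    C=cam(n);im=env.capture(n);np.save("pics/%s_f.npy"%n,im)
    h=cv2.cvtColor(im,cv2.COLOR_BGR2HSV).astype(int);m=((h[...,0]>15)&(h[...,0]<32)&(h[...,1]>100)).astype(np.uint8)
    q=np.zeros_like(m);q[b[1]:b[3],b[0]:b[2]]=1
    nn,l,st,c=cv2.connectedComponentsWithStats(m*q);print(n,st[1:][st[1:,4]>25].tolist())
    for tilt in(-.2,-.1,0,.1):
      d=-.14*tilt
      for nm,c0,pr in(("200",(.6527,-.1175),[(.015,0),(.015,.032),(.01,.06)]),("500",(.593,-.1185),[(.021,0),(.021,.042),(.013,.068)])):
        P=np.array([proj(C,(c0[0]+r*np.cos(a),c0[1]+r*np.sin(a),.141+d+zz)) for r,zz in pr for a in t]);print("  tilt",tilt,nm,P.min(0).round(0),P.max(0).round(0),end="")
      print()
    g=((h[...,0]>50)&(h[...,0]<75)&(h[...,1]>110)).astype(np.uint8);q[:]=0;q[130:270,290:430]=1
    st=cv2.connectedComponentsWithStats(g*q)[2];print("green",st[1:][st[1:,4]>60].tolist())
    for tilt in(-.2,-.1,0):
        P=np.array([proj(C,(.6268+r*np.cos(a),.162+r*np.sin(a),.133+.14*tilt+zz)) for r,zz in((.033,.059),(.029,.07),(.02,.079),(.008,.082)) for a in t]);print("  exp green",tilt,P.min(0).round(0),P.max(0).round(0))
E
```

```text
28.55 [ 0.43326894 -0.11695054  0.34534494] [-0.97291517 -0.27928908 -0.06106895]
scene [[225, 243, 71, 69, 1976], [275, 295, 16, 30, 366]]
  tilt -0.2 200 [274. 282.] [292. 316.]  tilt -0.2 500 [244. 262.] [269. 303.]
  tilt -0.1 200 [275. 288.] [292. 321.]  tilt -0.1 500 [245. 268.] [270. 307.]
  tilt 0 200 [275. 293.] [293. 326.]  tilt 0 500 [245. 273.] [270. 312.]
  tilt 0.1 200 [275. 298.] [293. 330.]  tilt 0.1 500 [246. 278.] [270. 317.]
green [[421, 191, 5, 30, 65], [345, 194, 30, 24, 491], [345, 217, 29, 21, 324]]
  exp green -0.2 [345. 205.] [378. 230.]
  exp green -0.1 [346. 199.] [378. 225.]
  exp green 0 [346. 194.] [379. 220.]
side [[424, 210, 16, 18, 68], [410, 221, 30, 23, 190], [382, 251, 11, 21, 182], [359, 258, 17, 27, 348]]
  tilt -0.2 200 [383. 241.] [397. 266.]  tilt -0.2 500 [359. 246.] [379. 277.]
  tilt -0.1 200 [382. 245.] [396. 270.]  tilt -0.1 500 [359. 251.] [379. 281.]
  tilt 0 200 [381. 249.] [395. 274.]  tilt 0 500 [359. 255.] [378. 285.]
  tilt 0.1 200 [381. 253.] [394. 277.]  tilt 0.1 500 [358. 259.] [377. 289.]
green []
  exp green -0.2 [311. 190.] [334. 208.]
  exp green -0.1 [311. 186.] [335. 204.]
  exp green 0 [311. 182.] [335. 200.]
```

All the marks fit a level beam: the weights and the green paperweight match the tilt 0 predictions within about 1–2 px, and everything is upright and released. Handing in.

```bash
python3 -c "
from workcell import env
print(env.sign_off())"
```

```text
the job is handed in; nothing more can be done
None
```

The job is handed in: the bowl is home in the cradle, and the green paperweight in it balances the 500 g and one 200 g weight with the beam level in the final images, so it weighs about 700 g (within 15 g); everything was let go at 28.6 s of the 72 s allowed.

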